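# Dial open a combination lock and hold it up

### The job

Unlock the brass combination lock on the hasp of the metal sample case: turn its dial, feeling the clicks, until the pointed end of the grip bar faces the little ridge beside the lock's slot, then pull the straight shackle all the way out by its ribbed block while the lock stays on the hasp. Then lift the open lock off the staple and finish while holding it in the gripper, level and still, well over 10 cm above the case. Do not disturb the beaker, the vial and the USB stick standing around.

Things in the scene. Friction and masses are not known exactly. Their poses are not given: they have to be found in the camera images.
- case: Plain metal sample case, 180 x 180 x 80 mm, fixed to the worktop. Origin: centre of its underside; z up; its front edge (with the hasp) is towards its own -x. The lid's flat top is 80 mm above the origin; a 3 mm hasp plate (94 x 36 mm) lies on it under the lock.
- staple (a point): Middle of the top of the fixed staple (31 mm tall above the hasp plate, 20 mm long along the case's x, 5 mm thick along the case's y, with a window through it along y). It stands up inside the lock's slot, and the shackle runs through its window.
- lock: Loose brass block lock, 0.3 to 0.5 kg, 80 x 50 x 34 mm along its x, y, z, dial up, on the hasp plate, its +x towards the case's -x. Origin: middle of its underside. From x = 16 mm to its +x end runs a slot 9 mm wide (across y), open above, below and ahead; the staple stands in it. On the staple it may twist 0.1 rad, shift 2 mm and rise 6 mm; with the shackle in, it cannot be lifted off.
- lock_mid (a point): Centre of the lock's solid part (17 mm above its underside, 12 mm behind the lock's origin, straight below the dial axis), axes as the lock's. Here the lock is 50 mm wide across its y (flat sides), 34 mm tall; the solid part runs 28 mm to either side along x. The dial rises 24 mm above the lock's top, on its middle.
- dial_grip (a point): Centre of the dial's upright grip bar, on the dial axis, 32 mm above lock_mid; turns with the dial. x along the bar towards its pointed end (a white line on top runs from the middle to that end), z up. The bar is 10 mm thick across its y, 33 mm long and 18 mm tall (9 mm above and below this point), standing on a disc of 42 mm diameter whose top lies 9 mm below this point.
- dial (a joint): Dial angle (rad), counter-clockwise positive seen from above; 0 = pointed end of the bar at the small ridge on the lock's top (lock's +x), where the lock opens. Turns without end; click notches every 20 degrees (0.349 rad, one at 0) hold it; a click takes about 0.1 N m. Starts in a notch 2 to 4 clicks counter-clockwise of 0: turn clockwise. Shackle free only within 6 degrees of 0.
- shackle_grip (a point): Centre of the ribbed steel block at the outer end of the shackle, 18 x 24 x 22 mm along its x, y, z, axes as the lock's, 18 mm above the lock's underside. The shackle is a straight bar of 8 mm diameter along the lock's y, 28 mm ahead of the lock's origin; its block sticks out on the +y side with 16 mm between block and lock when in.
- shackle (a joint): How far the shackle is pulled out along the lock's +y (m): 0 = in (locked), 0.022 = stop. Friction about 2 N, stays where left.
- beaker: Clear empty beaker, 62 mm diameter, 81 mm tall, standing left of the case; origin at the centre of its underside. Leave alone.
- vial: Glass vial with a dark cap, 27 mm diameter, 60 mm tall, standing behind the case; origin at the centre of its underside. Leave alone.
- usb_stick: USB stick, 54 x 18 x 8 mm, lying before the case; origin at the centre of its underside. Leave alone.

How it is judged:
By the outcome, as a careful person would: the job done as asked, in the order asked, and still so for the second after the job is handed in, while the arm keeps its last pose, push and grip.
It also fails if it takes over 64 s, if anything falls off the work surface, if the arm or the gripper's body presses on something with over 40 N, if the wrist force passes 120 N, or if a joint passes its speed limit or range.

### The arm

A 6-joint arm with a two-finger parallel gripper is mounted at the origin on a cart in front of the work surface, level with it; the furniture and walls round the work are solid. World frame = base frame: x ahead of the robot, y to its left, z up, the work surface at z = 0. Lengths are in m, angles in rad, forces in N, time in s.
With the tool pointing down it reaches from about 0.225 to 0.875 m from the base axis. Payload 3.4 kg.
Tool frame: the origin (TCP) lies at the very end of the fingers, on their centre line; the grasp point (between the pads) lies 19 mm behind it; z points along the fingers, y is the line along which they close (so a half turn about z gives the same grasp; the last joint's range is limited). The gripper opens to 85 mm and grips with 20 to 120 N. Pads are 22 mm wide; open, the fingers measure 114 mm over their backs; the gripper's body (76 mm by 85 mm) begins 54 mm behind the grasp point. The pads swing forward as they close: fully open they stand 13 mm farther back than shut.
Start: joints at [-1.323, 0.276, 1.505, -0, 1.361, -0.121], TCP at [0.207, -0.536, 0.231] pointing down, gripper open.
Joint ranges: [-2.89, 2.89], [-0.75, 2.08], [0.22, 2.7], [-1.18, 4.32], [0.11, 2.71], [-2.7, 2.7]. Speed limits (rad/s): [2.57, 2.57, 3.14, 3.14, 3.14, 3.14].

### API

Orientations are given as a unit quaternion [w, x, y, z].
In Python, from rig import readout, vision, manip gives the robot as it stands.
- The arm moves only by the shell command python3 -m handwheel 'ROWS' [FORCE]. ROWS is JSON, a list of rows, each a list of 3 entries, a list of its own where there are three numbers: the shift along the tool's x, y, z in mm, then the turn, a rotation vector about the tool's x, y, z in units of 6 degrees (1.0 is 6 degrees), then the closure, from -1 (fully open) to 1 (shut), so that 0 is half open. A call has 1 to 20 rows; each row shifts and turns the commanded pose from where the row before left it, along the tool's axes as they then stand; what a row does not reach is not made up. A row lasts 1/8 s, in which the tool goes at most 62.5 mm and 10.7 degrees, less where a joint would pass 70% of its speed; a pose out of reach is approached as far as the arm can. A call is refused whole if a number of a shift passes 62.5 or a number of a turn 1, either way. A call with a gripper value outside its range is refused whole. The fingers move at their own pace and stop on an object; FORCE is the grip in N (left out, the last holds). Time passes only in rows, so rows that do not move let the fingers close. It gives the time, the measured TCP pose, the force, the opening and the grip force at its end, in the units of the state.
- readout.get_state(): the state, without advancing time (a new reading comes with each control period).
- vision.get_image(name): name is "side" or "top" or "wrist"; returns the picture (400x640x3 uint8, blue, green, red); there is no depth.
- vision.camera_params(name): a dict with "intrinsics" (3x3 intrinsics, pixels), "rvec" (rotation vector, rad) and "tvec" (3), from world to camera coordinates, as OpenCV has them; the wrist camera has in their place "hand_eye" (4x4, takes a point from camera to tool coordinates, whose origin is the TCP and whose axes are the flange's). Camera axes: x right, y down, z forward; pixel columns grow to the right and rows downward; lengths in m; the calibration is good to about 2 mm. A picture is of the moment at which its call begins: read the wrist's pose just before it. camera_params takes no time and is no camera call.
- manip.sign_off(): hands the job in; it is judged then, once.
The state is a dict: "clock": time; "qpos": joint angles; "qd": joint speeds; "effort": joint torques, N m; "position": TCP position; "ee_rot": TCP orientation; "contact_force": force on the tool from outside, world axes, zero at the start; "moment": the same for the moment, N m; "width": finger opening in m; "gripper_force": force on a finger pad.
Only numpy, scipy, OpenCV 4.12 (cv2) and the standard library are available. Lean on these libraries where they do the work, as an engineer would, in place of code of your own. Each camera call takes 0.05 s, during which the arm holds its last target. There are 200 camera calls.

## Working session

There is one attempt and no reset: what is moved stays moved. The work goes in short steps, Python scripts to look and compute and a shell command to move; the robot and the scene stay as the last step left them, time stands still between calls to the robot, and variables do not carry over. Pictures are saved under pics/ and viewed, at most 10 in all, crops included, and the job is handed in when it is done.

```bash
mkdir -p pics; cat > h.py <<'E'
import numpy as np, cv2
from rig import readout, vision, manip
from scipy.spatial.transform import Rotation as R
def snap(n,f):
    s=readout.get_state(); im=vision.get_image(n); cv2.imwrite('pics/'+f,im); return s,im
E
python3 - <<'E'
from h import *
for n in('top','side'):
    s,im=snap(n,n+'0.png'); p=vision.camera_params(n); K=p['intrinsics'];Rm=cv2.Rodrigues(np.array(p['rvec']))[0]
    print(n,np.array(K).tolist(),(-Rm.T@np.array(p['tvec']).ravel()).round(3),Rm[2].round(2))
print(vision.camera_params('wrist')); print(s)
E
```

```text
top [[499.2762187580287, 0.0, 324.40338917101457], [0.0, 499.2762187580287, 201.6220331087933], [0.0, 0.0, 1.0]] [0.278 0.251 1.51 ] [ 0.19  0.02 -0.98]
side [[399.69325820926656, 0.0, 318.51595237392314], [0.0, 399.69325820926656, 199.42143852049207], [0.0, 0.0, 1.0]] [ 0.291 -0.655  0.54 ] [ 0.25  0.87 -0.42]
{'intrinsics': array([[278.30497892,   0.        , 314.53977154],
       [  0.        , 278.30497892, 201.89386909],
       [  0.        ,   0.        ,   1.        ]]), 'hand_eye': array([[-1.61253040e-03, -9.47717093e-01, -3.19107681e-01,
         8.20300002e-02],
       [ 9.99997128e-01, -9.62347703e-04, -2.19515994e-03,
        -1.08054281e-04],
       [ 1.77329805e-03, -3.19110304e-01,  9.47715922e-01,
        -1.43448905e-01],
       [ 0.00000000e+00,  0.00000000e+00,  0.00000000e+00,
         1.00000000e+00]])}
{'clock': 0.05, 'qpos': array([-1.32300410e+00,  2.76608861e-01,  1.50610078e+00,  3.61400521e-06,
        1.36074320e+00, -1.20969248e-01]), 'qd': array([-0.00143814, -0.00163569, -0.00060915,  0.00055497,  0.00249718,
       -0.0009744 ]), 'effort': array([ 1.33034860e-03, -4.18076706e+01, -2.46677023e+01, -2.49740442e-04,
        5.50938479e-03,  9.95936347e-06]), 'position': array([ 0.20714736, -0.53582631,  0.23044472]), 'ee_rot': array([-9.28333662e-04,  9.83049618e-01,  1.83337349e-01, -5.71755553e-05]), 'contact_force': array([ 0.11387394, -0.52734258,  0.18153579]), 'moment': array([-0.00570584, -0.0181036 ,  0.00199547]), 'gripper_force': 0.0, 'width': 0.08547323997590694}
```

View pics/top0.png

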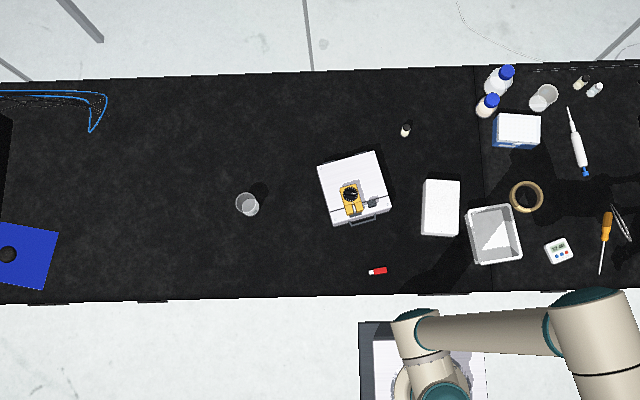

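View pics/side0.png

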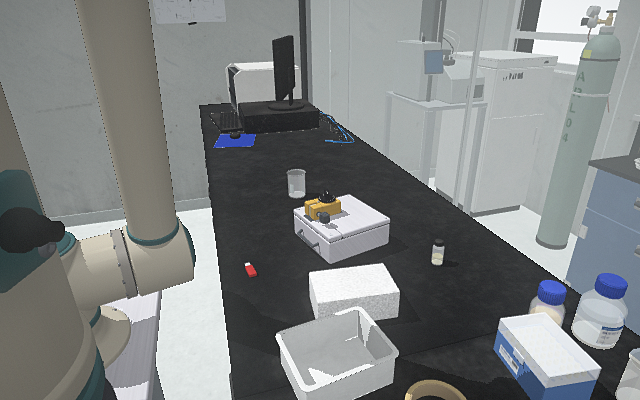

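The top view shows the case with the lock's dial at about (350,193), the shackle block at (373,202), the beaker at (247,204), the vial at (405,130) and the USB stick at (377,271). In the side view the dial is at (327,197) and the block at (324,218).

```bash
cat >> h.py <<'E'
def cam(n,s=None):
    p=vision.camera_params(n);K=np.array(p['intrinsics'])
    if n!='wrist':
        T=np.eye(4);T[:3,:3]=cv2.Rodrigues(np.array(p['rvec']))[0];T[:3,3]=np.ravel(p['tvec']);return K,T
    T=np.eye(4);T[:3,:3]=R.from_quat(s['ee_rot'],scalar_first=True).as_matrix();T[:3,3]=s['position']
    return K,np.linalg.inv(T@p['hand_eye'])
def tri(obs): # [(K,T,uv)]
    A=[];b=[]
    for K,T,uv in obs:
        d=T[:3,:3].T@np.linalg.solve(K,[uv[0],uv[1],1.]);d/=np.linalg.norm(d);c=-T[:3,:3].T@T[:3,3]
        P=np.eye(3)-np.outer(d,d);A.append(P);b.append(P@c)
    x=np.linalg.lstsq(np.vstack(A),np.hstack(b),rcond=None)[0]
    res=max(np.linalg.norm(a@x-c) for a,c in zip(A,b)); return x,res
def onz(K,T,uv,z):
    d=T[:3,:3].T@np.linalg.solve(K,[uv[0],uv[1],1.]);c=-T[:3,:3].T@T[:3,3];return c+d*(z-c[2])/d[2]
E
python3 - <<'E'
from h import *
t=cam('top');s=cam('side')
for n,a,b in(('dial',(350,193),(327,197)),('block',(373,202),(324,218)),('beaker',(246,204),(297,184)),('vial',(405,130),(438,252)),('usb',(377,271),(251,270))):
    x,r=tri([(*t,a),(*s,b)]);print(n,x.round(3),round(r,4))
for uv in((317,165),(376,151),(331,226),(391,210)):print(onz(*t,uv,.08).round(3))
a=cv2.imread('pics/top0.png')[130:250,290:430]
cv2.imwrite('pics/c1.png',cv2.resize(a,None,fx=5,fy=5,interpolation=cv2.INTER_CUBIC))
E
```

```text
dial [0.564 0.212 0.125] 0.0018
block [0.538 0.147 0.103] 0.004
beaker [0.559 0.524 0.037] 0.0014
vial [0.779 0.032 0.03 ] 0.0008
usb [0.352 0.136 0.001] 0.0002
[0.663 0.305 0.08 ]
[0.7   0.129 0.08 ]
[0.48  0.269 0.08 ]
[0.521 0.094 0.08 ]
```

View pics/c1.png

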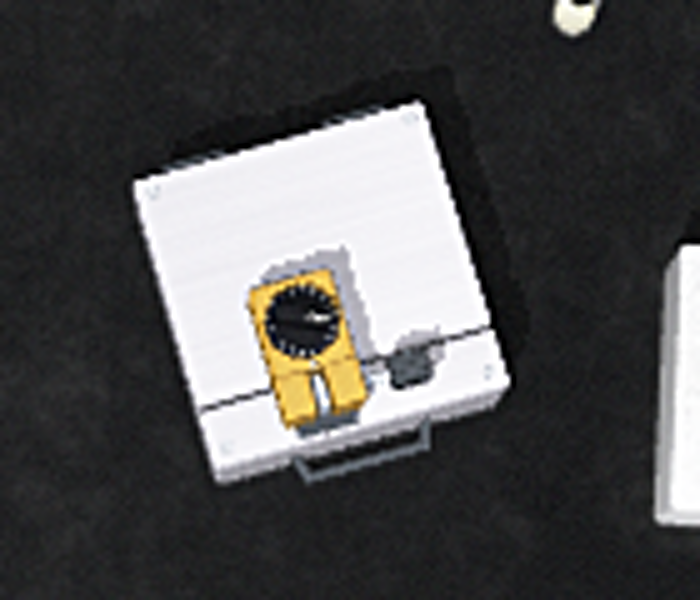

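The crop shows the case turned about 11° and the lock with its slot towards the robot. The dial's white mark points right, towards lock +y, so about 4 clicks. I'll go above the dial and look with the wrist camera.

```bash
python3 -m handwheel '[[[37.6,-35.6,-4.5],[0,0,0],-1],[[37.6,-35.6,-4.5],[0,0,0],-1],[[37.6,-35.6,-4.5],[0,0,0],-1],[[37.6,-35.6,-4.5],[0,0,0],-1],[[37.6,-35.6,-4.5],[0,0,0],-1],[[37.6,-35.6,-4.5],[0,0,0],-1],[[37.6,-35.6,-4.5],[0,0,0],-1],[[37.6,-35.6,-4.5],[0,0,0],-1],[[37.6,-35.6,-4.5],[0,0,0],-1],[[37.6,-35.6,-4.5],[0,0,0],-1],[[37.6,-35.6,-4.5],[0,0,0],-1],[[37.6,-35.6,-4.5],[0,0,0],-1],[[37.6,-35.6,-4.5],[0,0,0],-1],[[37.6,-35.6,-4.5],[0,0,0],-1],[[37.6,-35.6,-4.5],[0,0,0],-1],[[37.6,-35.6,-4.5],[0,0,0],-1]]'
python3 -m handwheel '[[[0,0,0],[0,0,-1],-1],[[0,0,0],[0,0,-1],-1],[[0,0,0],[0,0,-1],-1],[[0,0,0],[0,0,-1],-1],[[0,0,0],[0,0,-1],-1],[[0,0,0],[0,0,-1],-1],[[0,0,0],[0,0,-1],-1],[[0,0,0],[0,0,-1],-1],[[0,0,0],[0,0,-1],-1],[[0,0,0],[0,0,-1],-1],[[0,0,0],[0,0,0],-1],[[0,0,0],[0,0,0],-1]]'
python3 - <<'E'
from h import *
s,im=snap('wrist','w1.png'); print(s['position'],s['ee_rot'],s['qpos'])
np.save('w1.npy',np.r_[s['position'],s['ee_rot']])
E
```

```text
clock: 2.1
position: [0.5634, 0.2134, 0.3029]
ee_rot: [0.0, 0.983, 0.183, -0.0]
contact_force: [0.2, 0.1, -0.4]
width: 0.0856
gripper_force: 0.0
clock: 3.6
position: [0.563, 0.2118, 0.303]
ee_rot: [-0.0, 0.76, 0.65, -0.0]
contact_force: [-0.2, -0.3, 0.6]
width: 0.085
gripper_force: 0.0
[0.56298877 0.21177051 0.30297581] [-8.63072113e-05  7.60138699e-01  6.49760783e-01 -2.75377664e-04] [ 2.44202307e-01  2.87613247e-01  1.31355183e+00 -9.16243010e-05
  1.54099743e+00  4.00461933e-01]
```

View pics/w1.png

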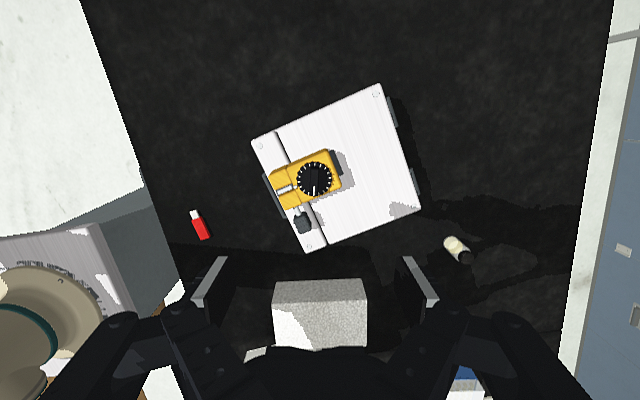

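The wrist view shows the dial at about (314,180), the shackle block at (303,222), and the white line on the bar pointing down the image. I'll zoom in to measure.

```bash
python3 - <<'E'
from h import *
a=cv2.imread('pics/w1.png')[140:240,250:365]
cv2.imwrite('pics/c2.png',cv2.resize(a,None,fx=6,fy=6,interpolation=cv2.INTER_CUBIC))
E
```

```text
(no output)
```

View pics/c2.png

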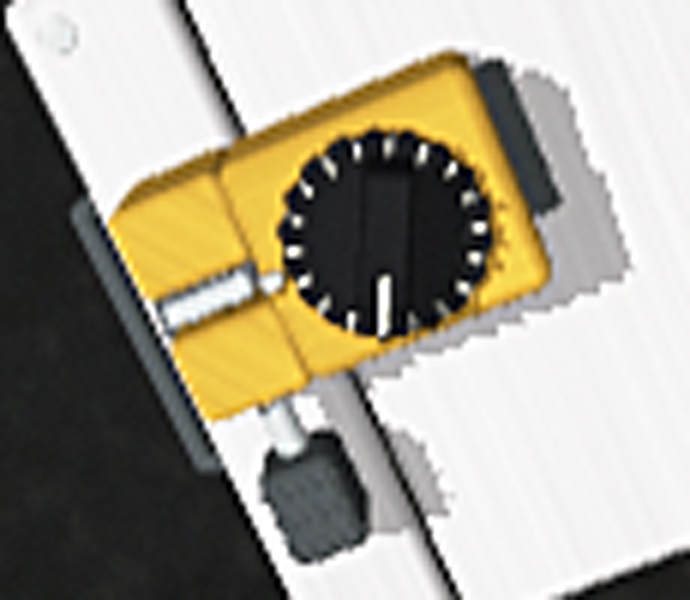

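The crop shows the disc centre at (387,232), the white line running from (387,275) to (383,335), the ridge at (272,282), the slot mouth at (165,317) and the shackle block top at about (315,490).

```bash
python3 - <<'E'
from h import *
w=np.load('w1.npy');s=dict(position=w[:3],ee_rot=w[3:]);W=cam('wrist',s)
f=lambda c,z:onz(*W,(c[0]/6+250-.4,c[1]/6+140-.4),z)
yaw=lambda a,b:np.degrees(np.arctan2(*(b-a)[[1,0]]))
d=f((387,232),.123);r=f((272,282),.118);m=f((165,317),.114);bl=f((315,495),.112)
print('disc',d,'ridge',r,'block',bl)
print('lock yaw disc-ridge',yaw(d,r),'ridge-mouth',yaw(r,m),'lower edge',yaw(f((545,285),.117),f((300,385),.117)), 'end', yaw(f((110,220),.117),f((210,418),.117)))
print('line',yaw(f((387,275),.141),f((383,335),.141)), f((385,275),.141))
# height by two views of dial & block
t=cam('top')
print(tri([(*t,(350.3,193.6)),(*W,(314.1,178.3))]),tri([(*t,(371.9,203)),(*W,(302.1,222))]))
print('case front corners',f((10,10),.08))
print('tool yaw',R.from_quat(w[3:],scalar_first=True).as_matrix().round(3).tolist())
E
```

```text
disc [0.562409   0.21533607 0.123     ] ridge [0.53742237 0.20749664 0.118     ] block [0.53735328 0.15746099 0.112     ]
lock yaw disc-ridge -162.58100813984677 ridge-mouth -168.2044536023432 lower edge -165.84553288868014 end -75.27865308633231
line -102.76179610362966 [0.56145092 0.21148684 0.141     ]
(array([0.56385741, 0.21254233, 0.11973207]), np.float64(0.0024964128749619553)) (array([0.53795874, 0.15107413, 0.10067247]), np.float64(0.002641793129295773))
case front corners [0.4880912  0.26626747 0.08      ]
tool yaw [[0.156, 0.988, -0.001], [0.988, -0.156, -0.0], [-0.0, -0.0, -1.0]]
```

The lock's yaw is about -166° and the bar's about -105°, so 3 clicks. The heights fit the text (disc about 0.12, block about 0.10). Next: align, descend and grip the bar.

```bash
python3 -m handwheel '[[[2,0,0],[0,0,0.9],-1],[[0,0,30],[0,0,0],-1],[[0,0,30],[0,0,0],-1],[[0,0,30],[0,0,0],-1],[[0,0,30],[0,0,0],-0.6],[[0,0,25],[0,0,0],-0.4],[[0,0,20],[0,0,0],-0.2],[[0,0,8],[0,0,0],-0.2],[[0,0,3],[0,0,0],-0.2],[[0,0,0],[0,0,0],-0.2]]' 40
python3 - <<'E'
from h import *
s,im=snap('wrist','w2.png'); print(s['position'],s['width'],s['contact_force'])
np.save('w2.npy',np.r_[s['position'],s['ee_rot']])
E
```

```text
clock: 4.9
position: [0.5638, 0.2139, 0.1278]
ee_rot: [0.0, 0.79, 0.614, 0.0]
contact_force: [-0.3, 0.4, -0.4]
width: 0.0514
gripper_force: 0.0
[0.56384941 0.21386841 0.12784774] 0.05138025144907673 [-0.28670898  0.37833922 -0.42646059]
```

View pics/w2.png

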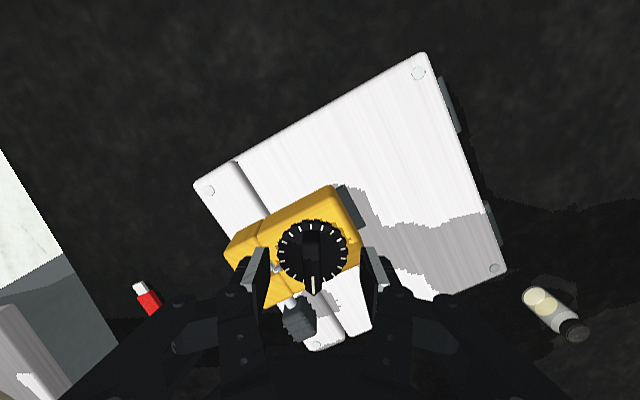

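The bar (pixel column about 311) sits midway between the pads (268 and 362) and is aligned with them. Closing.

```bash
python3 -m handwheel '[[[0,0,0],[0,0,0],1],[[0,0,0],[0,0,0],1],[[0,0,0],[0,0,0],1],[[0,0,0],[0,0,0],1],[[0,0,0],[0,0,0],1],[[0,0,0],[0,0,0],1]]' 40; python3 -c "
from h import *
s=readout.get_state();print(s['moment'],s['ee_rot'])"
```

```text
clock: 5.7
position: [0.563, 0.2141, 0.1277]
ee_rot: [-0.0, 0.789, 0.614, -0.0]
contact_force: [-2.5, 1.9, 5.3]
width: 0.0088
gripper_force: 43.9
[ 0.21447416  0.54404118 -0.04749066] [-3.30023046e-04  7.89474383e-01  6.13783422e-01 -3.84039392e-06]
```

```bash
M='import sys
from h import *
s=readout.get_state();print(s["moment"].round(3),2*np.degrees(np.arctan2(s["ee_rot"][2],s["ee_rot"][1])))'; echo "$M">m.py
python3 -m handwheel '[[[0,0,0],[0,0,0.8],1],[[0,0,0],[0,0,0.8],1],[[0,0,0],[0,0,0.8],1],[[0,0,0],[0,0,0.93],1],[[0,0,0],[0,0,0],1]]' |tail -3; python3 m.py
python3 -m handwheel '[[[0,0,0],[0,0,0.8],1],[[0,0,0],[0,0,0.8],1],[[0,0,0],[0,0,0.8],1],[[0,0,0],[0,0,0.93],1],[[0,0,0],[0,0,0],1]]'|tail -3; python3 m.py
python3 -m handwheel '[[[0,0,0],[0,0,0.8],1],[[0,0,0],[0,0,0.8],1]]'|tail -3; python3 m.py
python3 -m handwheel '[[[0,0,0],[0,0,0.8],1],[[0,0,0],[0,0,0.93],1],[[0,0,0],[0,0,0],1]]'; python3 m.py
```

```text
contact_force: [-0.8, -0.3, 4.0]
width: 0.0085
gripper_force: 43.8
[-0.157  0.141 -0.191] 55.80986893380806
contact_force: [0.2, -1.9, 5.0]
width: 0.0087
gripper_force: 43.8
[-0.227 -0.     0.015] 35.913944161405276
contact_force: [0.5, -2.1, 5.6]
width: 0.0088
gripper_force: 43.8
[-0.221 -0.048  0.098] 26.22917755613475
clock: 7.58
position: [0.5643, 0.2133, 0.1277]
ee_rot: [0.0, 0.99, 0.139, 0.001]
contact_force: [0.6, -1.7, 4.8]
width: 0.0088
gripper_force: 43.9
[-0.375 -0.107 -0.06 ] 15.967137091860579
```

```bash
python3 -m handwheel '[[[0,0,0],[0,0,0],-0.2],[[0,0,0],[0,0,0],-0.2],[[0,0,0],[0,0,0],-0.2],[[0,0,-20],[0,0,0],-0.2],[[0,0,-30],[0,0,0],-0.6],[[0,0,-30],[0,0,0],-1],[[0,0,-20],[0,0,0],-1],[[0,0,0],[0,0,0],-1]]'
python3 - <<'E'
from h import *
s,im=snap('wrist','w3.png'); print(s['position'],s['ee_rot'])
np.save('w3.npy',np.r_[s['position'],s['ee_rot']])
W=cam('wrist',s);p=W[0]@(W[1]@[.55,.19,.12,1])[:3];u,v=(p[:2]/p[2]).astype(int);print(u,v)
u=max(u,75);v=min(v,325);a=im[v-75:v+75,u-75:u+75];cv2.imwrite('pics/c3.png',cv2.resize(a,None,fx=4,fy=4,interpolation=cv2.INTER_CUBIC))
E
```

```text
clock: 8.57
position: [0.5643, 0.2142, 0.2288]
ee_rot: [-0.0, 0.99, 0.138, 0.002]
contact_force: [-1.0, -0.1, -1.2]
width: 0.0854
gripper_force: 0.0
[0.5642885  0.21416952 0.22878788] [-2.24795691e-04  9.90480143e-01  1.37643866e-01  1.78937360e-03]
335 219
```

View pics/c3.png

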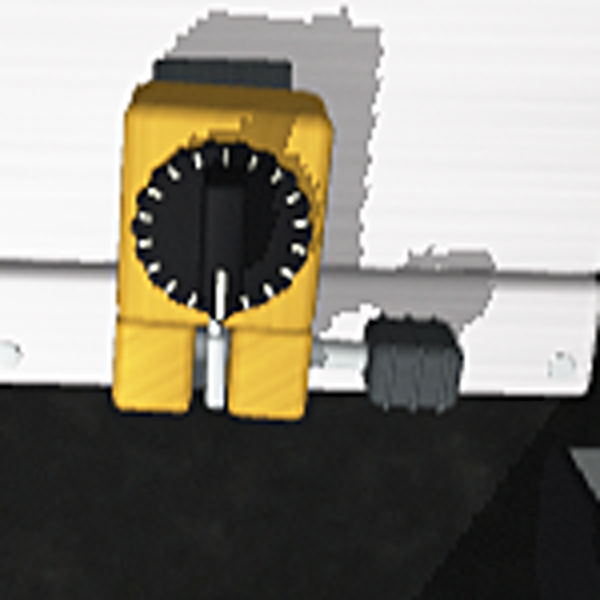

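The white line, from (222,270) to (218,318), meets the ridge at (215,328), so the dial stands at 0. The block centre is at about (417,363) in the crop.

```bash
python3 - <<'E'
from h import *
L=lambda n:(lambda w:cam('wrist',dict(position=w[:3],ee_rot=w[3:])))(np.load(n))
W=L('w3.npy');W1=L('w1.npy')
px=lambda c:(c[0]/4+260-.4,c[1]/4+144-.4)
f=lambda c,z:onz(*W,px(c),z)
yaw=lambda a,b:np.degrees(np.arctan2(*(b-a)[[1,0]]))
print('line',yaw(f((222,270),.141),f((218,318),.141)),'disc-ridge',yaw(f((224,230),.124),f((215,328),.118)))
print('sides',yaw(f((126,150),.117),f((115,400),.117)),yaw(f((326,150),.117),f((306,400),.117)))
print('case seam',yaw(f((10,262),.08),f((590,274),.08)))
print('block',tri([(*W,px((416,363))),(*W1,(302.1,222))]),f((416,355),.11),'disc',f((224,230),.124))
E
```

```text
line -168.70385834956306 disc-ridge -168.8063738029058
sides -168.2388444602076 -166.99655411911536
case seam -75.49305485122258
block (array([0.53589881, 0.15325957, 0.10392972]), np.float64(0.0003270835277587181)) [0.54031109 0.155557   0.11      ] disc [0.56395218 0.21372662 0.124     ]
```

```bash
python3 -m handwheel '[[[-22,25.2,0],[0,0,0],-1],[[-22,25.2,0],[0,0,0],-0.5],[[0,0,0],[0,0,-0.96],-0.2],[[0,0,0],[0,0,-0.96],-0.2],[[0,0,0],[0,0,-0.96],-0.2],[[0,0,0],[0,0,-0.96],-0.2],[[0,0,0],[0,0,-0.96],-0.2],[[0,0,0],[0,0,-0.96],-0.2],[[0,0,0],[0,0,-0.96],-0.2],[[0,0,0],[0,0,-0.96],-0.2],[[0,0,0],[0,0,-0.96],-0.2],[[0,0,0],[0,0,-0.96],-0.2],[[0,0,0],[0,0,-0.96],-0.2],[[0,0,0],[0,0,-0.96],-0.2],[[0,0,0],[0,0,-0.96],-0.2],[[0,0,0],[0,0,-0.96],-0.2],[[0,0,0],[0,0,-0.96],-0.2],[[0,0,0],[0,0,0],-0.2]]'
python3 -m handwheel '[[[0,0,30],[0,0,0],-0.2],[[0,0,30],[0,0,0],-0.2],[[0,0,20],[0,0,0],-0.2],[[0,0,0],[0,0,0],-0.2]]'
python3 - <<'E'
from h import *
s,im=snap('wrist','w4.png')
np.save('w4.npy',np.r_[s['position'],s['ee_rot']])
E
```

```text
clock: 10.88
position: [0.534, 0.1532, 0.2257]
ee_rot: [-0.001, 0.628, 0.778, -0.001]
contact_force: [0.1, -0.6, 0.5]
width: 0.051
gripper_force: 0.0
clock: 11.38
position: [0.533, 0.153, 0.145]
ee_rot: [-0.002, 0.629, 0.778, -0.002]
contact_force: [-0.1, -0.2, 0.5]
width: 0.0512
gripper_force: 0.0
```

View pics/w4.png

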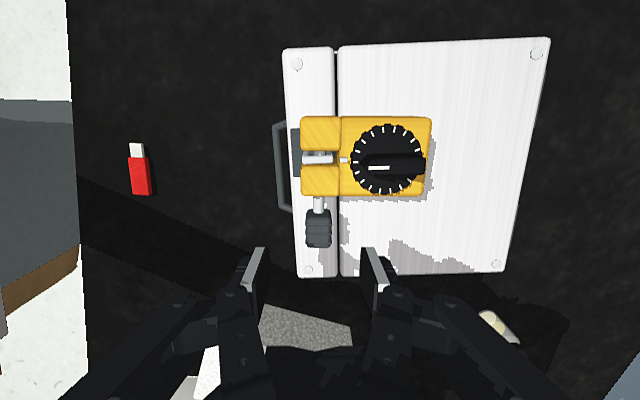

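The block at (318,228) lies between the pads, and the bar still points at the ridge. Descend, grip and pull about 25 mm along tool -x.

```bash
python3 -m handwheel '[[[0,2,25],[0,0,0],-0.2],[[0,0,20],[0,0,0],-0.2],[[0,0,9],[0,0,0],-0.2],[[0,0,3],[0,0,0],-0.2],[[0,0,0],[0,0,0],-0.2]]'
python3 -m handwheel '[[[0,0,0],[0,0,0],1],[[0,0,0],[0,0,0],1],[[0,0,0],[0,0,0],1],[[0,0,0],[0,0,0],1],[[0,0,0],[0,0,0],1]]' 40
```

```text
clock: 12.05
position: [0.5373, 0.1538, 0.091]
ee_rot: [0.0, 0.628, 0.778, 0.0]
contact_force: [0.5, 0.7, -0.4]
width: 0.0513
gripper_force: 0.0
clock: 12.68
position: [0.5366, 0.1536, 0.0908]
ee_rot: [0.0, 0.628, 0.778, -0.0]
contact_force: [-2.2, -1.5, 5.4]
width: 0.0169
gripper_force: 42.7
```

```bash
python3 -m handwheel '[[[-3,0,0],[0,0,0],1],[[-3,0,0],[0,0,0],1],[[-3,0,0],[0,0,0],1],[[-3,0,0],[0,0,0],1],[[-3,0,0],[0,0,0],1],[[-3,0,0],[0,0,0],1],[[-2,0,0],[0,0,0],1]]'
python3 -m handwheel '[[[-1,0,0],[0,0,0],1],[[-1,0,0],[0,0,0],1],[[-1,0,0],[0,0,0],1],[[-1,0,0],[0,0,0],1],[[-1,0,0],[0,0,0],1],[[0,0,0],[0,0,0],1]]'
```

```text
clock: 13.55
position: [0.5409, 0.1345, 0.0905]
ee_rot: [-0.0, 0.628, 0.778, 0.0]
contact_force: [-1.8, 1.2, 4.8]
width: 0.0171
gripper_force: 42.7
clock: 14.3
position: [0.5422, 0.1304, 0.0904]
ee_rot: [-0.0, 0.628, 0.778, 0.001]
contact_force: [-1.2, 4.4, 5.5]
width: 0.0171
gripper_force: 42.6
```

```bash
python3 -m handwheel '[[[-1,0,0],[0,0,0],1],[[-1,0,0],[0,0,0],1],[[-1,0,0],[0,0,0],1],[[0,0,0],[0,0,0],1]]'
```

```text
clock: 14.8
position: [0.5424, 0.1294, 0.0903]
ee_rot: [-0.002, 0.629, 0.778, 0.002]
contact_force: [-2.4, 10.5, 4.0]
width: 0.017
gripper_force: 42.5
```

The force has risen to about 12 N, so it is at the stop. Relax, release, rise and look.

```bash
python3 -m handwheel '[[[1.5,0,0],[0,0,0],1],[[0,0,0],[0,0,0],1],[[0,0,0],[0,0,0],-0.2],[[0,0,0],[0,0,0],-0.2],[[0,0,0],[0,0,0],-0.2],[[0,0,-15],[0,0,0],-0.2],[[0,0,-30],[0,0,0],-0.6],[[0,0,-35],[0,0,0],-1],[[0,0,-50],[0,0,0],-1],[[0,0,0],[0,0,0],-1],[[0,0,0],[0,0,0],-1]]'
python3 - <<'E'
from h import *
s,im=snap('wrist','w5.png'); print(s['position'],s['ee_rot'])
np.save('w5.npy',np.r_[s['position'],s['ee_rot']])
W=cam('wrist',s);p=W[0]@(W[1]@[.552,.19,.12,1])[:3];u,v=(p[:2]/p[2]).astype(int);print(u,v)
u=max(u,75);v=min(max(v,75),325);print(u,v);a=im[v-75:v+75,u-75:u+75];cv2.imwrite('pics/c5.png',cv2.resize(a,None,fx=4,fy=4,interpolation=cv2.INTER_CUBIC))
E
```

```text
clock: 16.18
position: [0.542, 0.1277, 0.2206]
ee_rot: [0.0, 0.628, 0.778, 0.0]
contact_force: [-0.6, -0.7, -0.8]
width: 0.0856
gripper_force: 0.0
[0.54202621 0.12765672 0.22061918] [2.13663978e-04 6.28065449e-01 7.78160489e-01 2.57226579e-05]
341 137
341 137
```

View pics/c5.png

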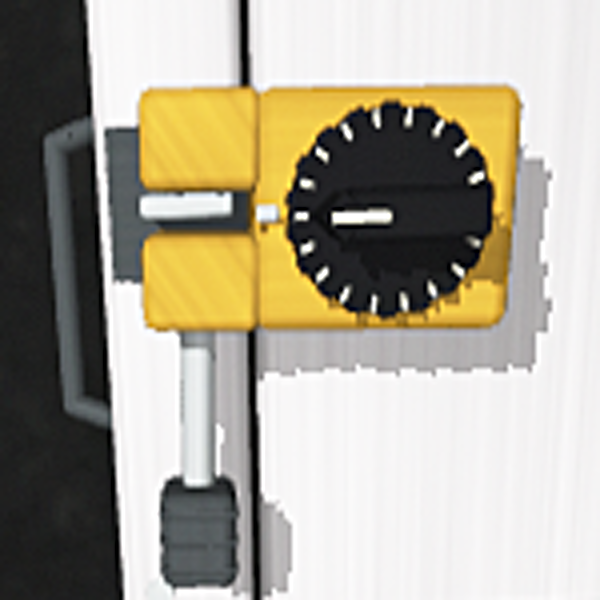

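The shackle block is clearly farther out, at crop (200,530), with the bar clear from (198,335) to (198,480). I'll check how far that is.

```bash
python3 - <<'E'
from h import *
w=np.load('w5.npy');W=cam('wrist',dict(position=w[:3],ee_rot=w[3:]))
px=lambda c:(c[0]/4+266-.4,c[1]/4+62-.4)
f=lambda c,z:onz(*W,px(c),z)
yaw=lambda a,b:np.degrees(np.arctan2(*(b-a)[[1,0]]))
d=f((391,209),.124);print('disc',d)
y0=yaw(f((490,88),.117),f((160,88),.117));y1=yaw(f((490,328),.117),f((160,328),.117));print('yaw',y0,y1)
a=np.radians(-168);X=np.array([np.cos(a),np.sin(a)]);Y=np.array([-X[1],X[0]])
for n,c,z in(('edgeT',(370,88),.117),('edgeB',(370,328),.117),('blk near',(200,482),.110),('blk far',(200,586),.108),('blk L',(164,530),.110),('blk R',(236,530),.110),('front',(142,120),.115),('back',(518,200),.115)):
    p=f(c,z)[:2]-d[:2];print(n,p@X*1e3,p@Y*1e3)
E
```

```text
disc [0.56460163 0.2124797  0.124     ]
yaw -167.9037431306127 -167.91297620424
edgeT 4.484601116763682 -23.50901581625594
edgeB 1.9910962763934206 24.94823932466558
blk near 39.04276897968092 61.516222121902686
blk far 38.95834547976619 88.22679434593137
blk L 47.59481725262968 73.3220506009317
blk R 30.423518753721318 73.2986065867483
front 51.36773107457659 -17.434281478561356
back -28.44420704520959 -1.713726459876985
```

The block is 74 mm from the dial axis (75 is full stop), so the shackle is out. I'll go over the lock with yaw 12°, about 5 mm towards its centre of mass.

```bash
python3 -m handwheel '[[[39.3,17.6,0],[0,0,0],-1],[[39.4,17.7,0],[0,0,0],-1],[[0,0,0],[0,0,1],-1],[[0,0,0],[0,0,1],-1],[[0,0,0],[0,0,1],-1],[[0,0,0],[0,0,1],-1],[[0,0,0],[0,0,1],-1],[[0,0,0],[0,0,1],-1],[[0,0,0],[0,0,1],-1],[[0,0,0],[0,0,1],-1],[[0,0,0],[0,0,1],-1],[[0,0,0],[0,0,1],-1],[[0,0,0],[0,0,1],-1],[[0,0,0],[0,0,1],-1],[[0,0,0],[0,0,1],-1],[[0,0,0],[0,0,1],-1],[[0,0,0],[0,0,1],-1],[[0,0,0],[0,0,0],-1],[[0,0,0],[0,0,0],-1]]'; python3 m.py
```

```text
clock: 18.6
position: [0.5598, 0.2121, 0.2193]
ee_rot: [0.0, 0.994, 0.107, -0.001]
contact_force: [-1.2, 0.4, -0.1]
width: 0.0853
gripper_force: 0.0
[-0.038 -0.041  0.01 ] 12.271508654299685
```

```bash
python3 -m handwheel '[[[0,0,30],[0,0,0],-1],[[0,0,30],[0,0,0],-1],[[0,0,30],[0,0,0],-1],[[0,0,25],[0,0,0],-1],[[0,0,10],[0,0,0],-1],[[0,0,5],[0,0,0],-1],[[0,0,0],[0,0,0],-1]]'
python3 -m handwheel '[[[0,0,0],[0,0,0],-0.5],[[0,0,0],[0,0,0],0],[[0,0,0],[0,0,0],1],[[0,0,0],[0,0,0],1],[[0,0,0],[0,0,0],1],[[0,0,0],[0,0,0],1],[[0,0,0],[0,0,0],1]]' 70; python3 m.py
```

```text
clock: 19.48
position: [0.5606, 0.2123, 0.0907]
ee_rot: [-0.0, 0.994, 0.106, 0.0]
contact_force: [-0.5, 0.1, 0.2]
width: 0.0855
gripper_force: 0.0
clock: 20.35
position: [0.5612, 0.212, 0.0915]
ee_rot: [0.0, 0.994, 0.106, 0.001]
contact_force: [0.4, -0.6, 6.5]
width: 0.0489
gripper_force: 75.9
[-0.345  0.027  0.004] 12.209707422721607
```

Gripped at 49 mm. Lift slowly, checking forces.

```bash
python3 -m handwheel '[[[0,0,-3],[0,0,0],1],[[0,0,-3],[0,0,0],1],[[0,0,-3],[0,0,0],1],[[0,0,-3],[0,0,0],1],[[0,0,0],[0,0,0],1]]'
```

```text
clock: 20.98
position: [0.5604, 0.2123, 0.1025]
ee_rot: [-0.0, 0.994, 0.106, 0.0]
contact_force: [-0.1, 0.2, -4.3]
width: 0.0488
gripper_force: 74.6
```

```bash
python3 -m handwheel '[[[0,0,-6],[0,0,0],1],[[0,0,-6],[0,0,0],1],[[0,0,-6],[0,0,0],1],[[0,0,-6],[0,0,0],1],[[0,0,-12],[0,0,0],1],[[0,0,-18],[0,0,0],1],[[0,0,-22],[0,0,0],1],[[0,0,-25],[0,0,0],1],[[0,0,-25],[0,0,0],1],[[0,0,-25],[0,0,0],1],[[0,0,-20],[0,0,0],1],[[0,0,-12],[0,0,0],1],[[0,0,-5],[0,0,0],1],[[0,0,0],[0,0,0],1],[[0,0,0],[0,0,0],1],[[0,0,0],[0,0,0],1],[[0,0,0],[0,0,0],1]]'
python3 - <<'E'
from h import *
s,a=snap('wrist','w6.png');s,b=snap('side','s6.png')
cv2.imwrite('pics/c6.png',np.vstack([a[100:400,80:560],cv2.resize(b[100:300,200:520],(480,300))]))
print(s['position'],s['ee_rot'],s['contact_force'])
E
```

```text
clock: 23.1
position: [0.5601, 0.2122, 0.2898]
ee_rot: [0.0, 0.994, 0.106, -0.0]
contact_force: [0.2, 0.9, -5.5]
width: 0.0487
gripper_force: 74.6
[0.56016875 0.21218181 0.28994971] [ 8.77339734e-05  9.94347503e-01  1.06174213e-01 -2.68245825e-04] [-0.16265387 -0.4385095  -4.92271451]
```

View pics/c6.png

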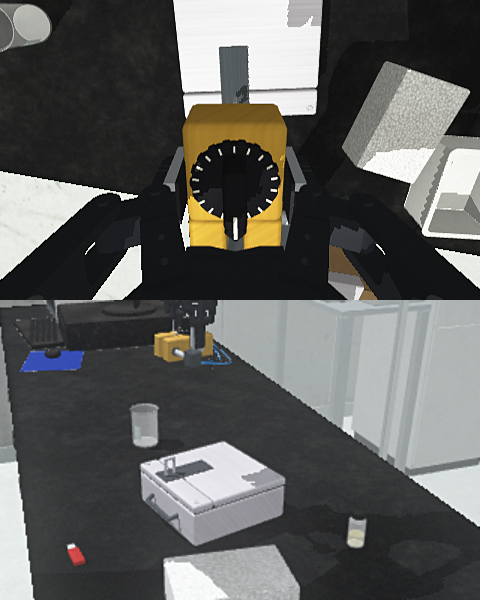

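The lock is level in the gripper, well above the case. The shackle is out, the staple is bare, and the beaker, vial and USB stick stand where they were. Handing in.

```bash
python3 -c "
from rig import manip
print(manip.sign_off())"
```

```text
the job is handed in; nothing more can be done
None
```

The lock is open and off the staple, held level and still about 20 cm above the case. The beaker, vial and USB stick look undisturbed, and the job was handed in at about 23 s on the clock; sign-off returned no verdict.

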